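Dry-fit a turned column

TASK

Dry-fit the turned wooden column: build it up from the dark round base, one piece at a time, in this order: the plain round drum, then the square block, then the waisted spool, and the acorn finial on top. Set each piece upright and fully down over the spigot below it, and let the finished column stand free. Leave the glue bottle, the tin and the brush where they are.

Things in the scene. Friction and masses are not known exactly. Their poses are not given: they have to be found in the camera images.
- base: The foot of the column: a low dark-wood disc, 100 mm across and 30 mm high to its flat top (edge bevelled), fixed to the bench. On top an axial spigot 22 mm across, 8 mm high, tapered. Origin: centre of the underside, on the bench; z up.
- drum: Drum: a plain turned cylinder of pale wood, 66 mm across, 40 mm high without the spigot; 70 to 150 g. On top an axial spigot 22 mm across, 8 mm high, tapered. Underside: axial socket 36 mm across, 10 mm deep, with 7 mm play over a spigot. Origin: centre of the underside, z up. Starts upright on the bench.
- block: Square block of pale wood, 50 x 50 x 40 mm high without the spigot; 50 to 120 g. On top an axial spigot 22 mm across, 8 mm high, tapered. Underside: square socket 34 x 34 mm, 10 mm deep, loose (6 mm play) over the spigot below. Origin: centre of the underside, z up, x and y square to its sides. Starts upright on the bench at any yaw; its yaw in the column is free.
- spool: Waisted spool of pale wood, 52 mm high without the spigot; lower flange 50 mm across to z = 14 mm, waist 32 mm from z = 22 to 30, upper flange 46 mm, upright sides, z = 37 to 52; 45 to 100 g. On top an axial spigot 22 mm across, 8 mm high, tapered. Underside: axial socket 36 mm across, 10 mm deep, with 7 mm play over a spigot. Origin: centre of the underside, z up. Starts upright on the bench.
- finial: Acorn finial of pale wood, 64 mm high, no spigot: collar 46 mm across to z = 14 mm, neck 20 mm, acorn 34 mm across with upright sides from z = 29 to 48, then a blunt tip; 35 to 75 g. Underside: axial socket 36 mm across, 10 mm deep, with 7 mm play over a spigot. Origin: centre of the underside, z up. Starts upright on the bench.
- glue: Bystander: white glue bottle, 56 mm across, 150 mm high, standing to the left near the robot. Origin: centre of the underside.
- tin: Bystander: yellow-banded steel tin, 90 mm across, 100 mm high, standing to the right near the robot. Origin: centre of the underside.
- brush: Bystander: bench brush lying across the far side of the bench, beyond the pieces. Origin: on its underside.

How it is judged:
By the outcome, as a careful person would: the job done as asked, in the order asked, and still so for the second after the job is handed in, with the robot touching nothing.
It also fails if it takes over 128 s, if anything falls off the work surface, if the arm or the gripper's body presses on something with over 40 N, if the wrist force passes 120 N, or if a joint passes its speed limit or range.

ROBOT

A 6-joint arm with a two-finger parallel gripper is mounted at the origin on the work surface. World frame = base frame: x ahead of the robot, y to its left, z up, the work surface at z = 0. Lengths are in m, angles in rad, forces in N, time in s.
With the tool pointing down it reaches from about 0.325 to 0.775 m from the base axis. Payload 5.5 kg.
Tool frame: the origin (TCP) lies at the very end of the fingers, on their centre line; the grasp point (between the pads) lies 19 mm behind it (r.tcp_to_grasp is the distance from the TCP to the grasp point, in m); z points along the fingers, y is the line along which they close (so a half turn about z gives the same grasp; the last joint's range is limited). The gripper opens to 88 mm and grips with 3 to 60 N. Pads are 20 mm wide; open, the fingers measure 115 mm over their backs; the gripper's body (75 mm by 178 mm) begins 61 mm behind the grasp point.
Start: joints at [-1.317, 0.091, 1.231, -0, 1.82, -0.057], TCP at [0.183, -0.571, 0.223] pointing down, gripper open.
Joint ranges: [-2.87, 2.87], [-0.86, 2.18], [0.17, 2.46], [-1.51, 4.65], [0.06, 2.69], [-2.65, 2.65]. Speed limits (rad/s): [2.57, 2.57, 3.01, 3.14, 3.14, 3.14].

INTERFACE

Orientations are given as a 3x3 rotation matrix whose columns are the frame's x, y, z axes.
In Python, from workcell import r gives the robot as it stands.
- The arm moves only by the shell command python3 inch.py FILE [OPENING] [FORCE], which reads ROWS from the file FILE. ROWS is a JSON list of rows, 1 to 5 of them, each written [[dx, dy, dz], [rx, ry, rz]]: dx, dy, dz in mm, then a rotation vector rx, ry, rz in units of 0.25 rad; each row is the pose to reach, as a shift and turn from the pose commanded when the command began, along the tool's axes at that moment; what a row does not reach only later rows make up. A row lasts 1/10 s, in which the tool goes at most 0.05 m and 0.15 rad, less where a joint would pass 70% of its speed; a pose out of reach is approached as far as the arm can. OPENING is the opening from 0.0 (shut) to 1.0 (fully open), set as the command begins (- or left out keeps the last). The fingers move at their own pace and stop on an object; FORCE is the grip in N (left out, the last holds). Time passes only in rows, so rows that do not move let the fingers close. It prints the time, the measured TCP pose, the force, the opening and the grip force at its end. Input that does not fit is refused with a message, and nothing moves.
- r.read_state(): the state, without advancing time (a new reading comes with each control period).
- r.capture(name): name is "scene" or "top" or "wrist"; returns a dict with "color" (420x560x3 uint8, red, green, blue), "intrinsics" (3x3 intrinsics, pixels), "rvec" (rotation vector, rad) and "tvec" (3), from world to camera coordinates, as OpenCV has them; the wrist camera has in their place "hand_eye" (4x4, takes a point from camera to tool coordinates, whose origin is the TCP and whose axes are the flange's). Camera axes: x right, y down, z forward; pixel columns grow to the right and rows downward; lengths in m; the calibration is good to about 2 mm. A picture is of the moment at which its call begins: read the wrist's pose just before it. There is no depth.
- r.close_job(): hands the job in; it is judged then, once.
The state is a dict: "time": time; "joint_pos": joint angles; "joint_velocities": joint speeds; "joint_torque": joint torques, N m; "tcp_pos": TCP position; "tcp_rot": TCP orientation; "wrist_force": force on the tool from outside, world axes, zero at the start; "wrist_torque": the same for the moment, N m; "width": opening from 0.0 (shut) to 1.0 (fully open); "grasp_force": force on a finger pad.
Only numpy, scipy, OpenCV 4.12 (cv2) and the standard library are available. Lean on these libraries where they do the work, as an engineer would, in place of code of your own. Each camera call takes 0.05 s, during which the arm holds its last target. There are 200 camera calls.

## Working session

There is one attempt and no reset: what is moved stays moved. The work goes in short steps, Python scripts to look and compute and a shell command to move; the robot and the scene stay as the last step left them, time stands still between calls to the robot, and variables do not carry over. Pictures are saved under pics/ and viewed, at most 14 in all, crops included, and the job is handed in when it is done.

```bash
ls; mkdir -p pics
cat > look.py <<'E'
import sys,cv2,numpy as np
from workcell import r
def snap(n,f):
    s=r.read_state();c=r.capture(n);cv2.imwrite(f'pics/{f}.png',c['color'][:,:,::-1]);np.save(f'pics/{f}.npy',dict(c=c,s=s),allow_pickle=True)
    return c,s
def ray(f,u,v,z):
    d=np.load(f'pics/{f}.npy',allow_pickle=True).item();c,s=d['c'],d['s']
    K=np.array(c['intrinsics']);p=np.linalg.solve(K,[u,v,1])
    if 'hand_eye' in c:
        T=np.eye(4);T[:3,:3]=s['tcp_rot'];T[:3,3]=s['tcp_pos'];T=T@np.array(c['hand_eye']);R,o=T[:3,:3],T[:3,3]
    else:
        R=cv2.Rodrigues(np.array(c['rvec'],float))[0].T;o=-R@np.array(c['tvec'],float).ravel()
    w=R@p;return o+w*(z-o[2])/w[2]
E
python3 - <<'E'
from look import *
snap('top','top0');snap('scene','scene0')
s=r.read_state();print(s['tcp_pos'],s['tcp_rot'],s['time'],r.tcp_to_grasp)
E
```

```text
inch.py
pics
workcell.py
[ 0.18342236 -0.57100391  0.22160566] [[ 9.52085069e-01  3.05833004e-01 -4.41667095e-04]
 [ 3.05833307e-01 -9.52083575e-01  1.68925767e-03]
 [ 9.61267583e-05 -1.74339351e-03 -9.99998476e-01]] 0.1 0.0187
```

View pics/top0.png

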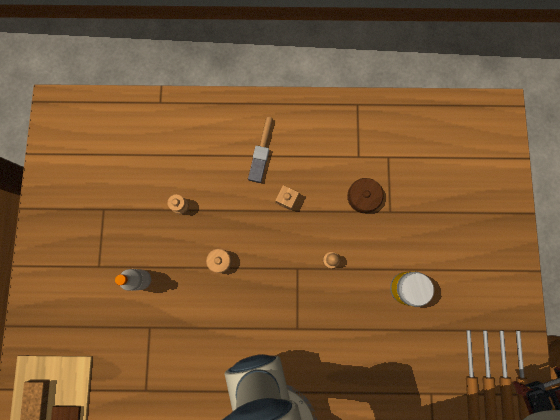

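View pics/scene0.png

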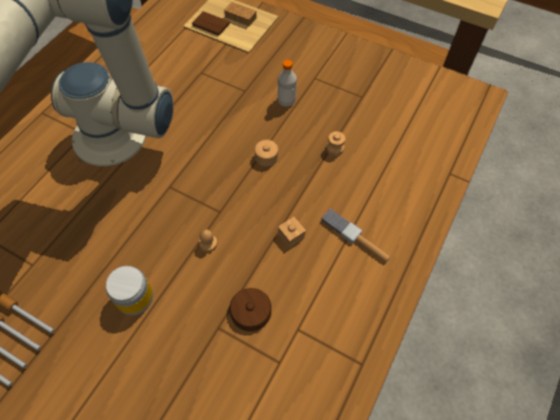

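The top view shows the spool at (178,203), block (288,196), base (366,195), drum (218,261) and finial (333,260). I'll enlarge these.

Run:
```python
import cv2
i=cv2.imread('pics/top0.png');cv2.imwrite('pics/top0c.png',cv2.resize(i[170:290,155:405],(750,360),interpolation=cv2.INTER_CUBIC))
```

```text
(no output)
```

View pics/top0c.png

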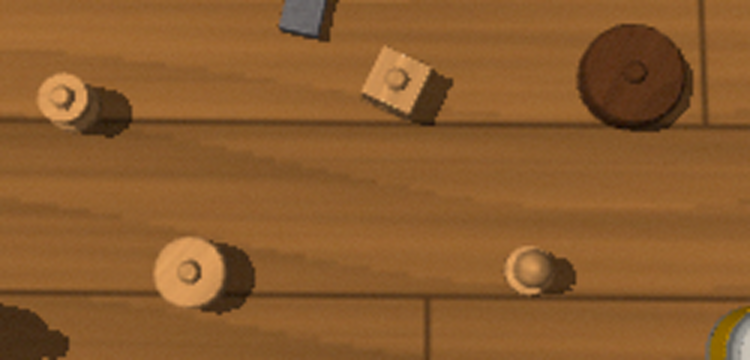

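The crop shows spigot tops at: spool (62,96), block (398,78), base (635,71), drum (189,271), with the finial tip at (534,266). The block's top corners are near (387,46), (436,68) and (362,90).

Run:
```python
from look import *
P=lambda x,y,z:ray('top0',155+(x+.5)/3-.5,170+(y+.5)/3-.5,z)
for n,x,y,z in [('spool',62,96,.06),('spooltop',63,98,.052),('block',398,78,.048),('base',635,71,.038),('basec',633,75,.03),('drum',189,271,.048),('drumtop',190,271,.04),('finial',534,266,.06),('c1',387,46,.04),('c2',436,68,.04),('c4',362,90,.04),('c3',409,114,.04)]:
    p=P(x,y,z);print(n,p.round(4),np.degrees(np.arctan2(p[1],p[0])).round(1),np.hypot(*p[:2]).round(3))
c=r.capture('wrist');print(np.array(c['hand_eye']).round(3),c['intrinsics'])
```

```text
spool [0.5979 0.2772 0.06  ] 24.9 0.659
spooltop [0.5975 0.2784 0.052 ] 25.0 0.659
block [ 0.6205 -0.0307  0.048 ] -2.8 0.621
base [ 0.6316 -0.2533  0.038 ] -21.9 0.68
basec [ 0.6295 -0.2531  0.03  ] -21.9 0.678
drum [0.4402 0.1569 0.048 ] 19.6 0.467
drumtop [0.4406 0.1573 0.04  ] 19.7 0.468
finial [ 0.4473 -0.1536  0.06  ] -19.0 0.473
c1 [ 0.6528 -0.0202  0.04  ] -1.8 0.653
c2 [ 0.6321 -0.0664  0.04  ] -6.0 0.636
c4 [0.6104 0.0027 0.04  ] 0.3 0.61
c3 [ 0.588  -0.0413  0.04  ] -4.0 0.589
[[ 0.001 -0.962 -0.274  0.075]
 [ 1.     0.001 -0.     0.   ]
 [ 0.    -0.274  0.962 -0.161]
 [ 0.     0.     0.     1.   ]] [[352.12701407   0.         279.56309382]
 [  0.         352.12701407 207.49713808]
 [  0.           0.           1.        ]]
```
Tool frame now: x=(0.952,0.306), y=(0.306,-0.952), z down. Yaw fixed at tool yaw: angle of x 17.8°. Rows relative to "pose commanded when command began" along tool axes at that moment. To simplify: rotate tool so x axis = world x, y = -world y. Then displacement world (dx,dy,dz) -> (dx,-dy,-dz). Rotation by -17.8° about world z = rz +0.311 in tool frame (z down). Good: keep the tool yaw zero (if the wrist joint permits; yes, joint6 at yaw zero = base angle... j1 -1.317 with yaw 17.8... j6 = -0.057; yaw0 when j1=... fine, check.)

Units first: shifts go in mm and turns go in units of 0.25 rad. So 0.22 m is 220, 0.175 m is 175, 0.25 rad is 1.

```bash
echo '[[[40,-14,0],[0,0,0.24]],[[85,-30,0],[0,0,0.48]],[[130,-45,0],[0,0,0.72]],[[175,-61,0],[0,0,1]],[[220,-77,0],[0,0,1.244]]]' > mv.in && python3 inch.py mv.in 1.0
echo '[[[0,0,0],[0,0,0]]]' > mv.in && python3 inch.py mv.in
```

Run:
```python
from look import *
s=r.read_state();print(s['tcp_pos'].round(4) if hasattr(s['tcp_pos'],'round') else s['tcp_pos'],np.round(s['tcp_rot'],3))
```

```text
time: 0.65
tcp_pos: [0.3705, -0.4293, 0.2223]
tcp_rot: [[1.0, -0.003, -0.0], [-0.003, -1.0, 0.0], [-0.0, -0.0, -1.0]]
wrist_force: [0.1, -1.4, -0.4]
width: 0.997
grasp_force: 0.0
time: 0.75
tcp_pos: [0.3734, -0.427, 0.2224]
tcp_rot: [[1.0, 0.005, 0.001], [0.005, -1.0, 0.002], [0.001, -0.002, -1.0]]
wrist_force: [-0.2, -0.4, -0.1]
width: 0.999
grasp_force: 0.0
[ 0.3734 -0.427   0.2224] [[ 1.     0.005  0.001]
 [ 0.005 -1.     0.002]
 [ 0.001 -0.002 -1.   ]]
```

In the tool's units: 0.19 m is 190, 0.152 m is 152.

```bash
echo '[[[38,-28,0],[0,0,0]],[[76,-57,0],[0,0,0]],[[114,-86,0],[0,0,0]],[[152,-115,0],[0,0,0]],[[190,-144,0],[0,0,0]]]' > mv.in && python3 inch.py mv.in>/dev/null
echo '[[[20,-15,0],[0,0,0]],[[36,-30,0],[0,0,0]],[[36,-30,0],[0,0,0]],[[36,-30,0],[0,0,0]]]' > mv.in && python3 inch.py mv.in
python3 -c "
from look import *
snap('wrist','wbase')"
echo '[[[-2,-45,0],[0,0,0.4]],[[-4,-90,0],[0,0,0.8]],[[-6,-135,0],[0,0,1.2]],[[-8,-180,0],[0,0,1.6]],[[-10,-222,0],[0,0,1.816]]]' > mv.in && python3 inch.py mv.in >/dev/null
echo '[[[0,0,0],[0,0,0]],[[0,0,0],[0,0,0]],[[0,0,0],[0,0,0]]]' > mv.in && python3 inch.py mv.in
python3 -c "
from look import *
snap('wrist','wblock')
a=cv2.imread('pics/wbase.png');b=cv2.imread('pics/wblock.png')
cv2.imwrite('pics/w1.png',np.hstack([a[:,80:480],b[:,80:480]]))"
```

```text
time: 1.65
tcp_pos: [0.5951, -0.2572, 0.2221]
tcp_rot: [[1.0, 0.0, -0.001], [0.0, -1.0, -0.0], [-0.001, 0.0, -1.0]]
wrist_force: [-0.5, -0.1, -0.4]
width: 1.001
grasp_force: 0.0
time: 2.5
tcp_pos: [0.5853, -0.0366, 0.2227]
tcp_rot: [[0.898, -0.44, 0.0], [-0.44, -0.898, -0.001], [0.0, 0.001, -1.0]]
wrist_force: [0.7, 0.1, 0.6]
width: 1.001
grasp_force: 0.0
```

View pics/w1.png

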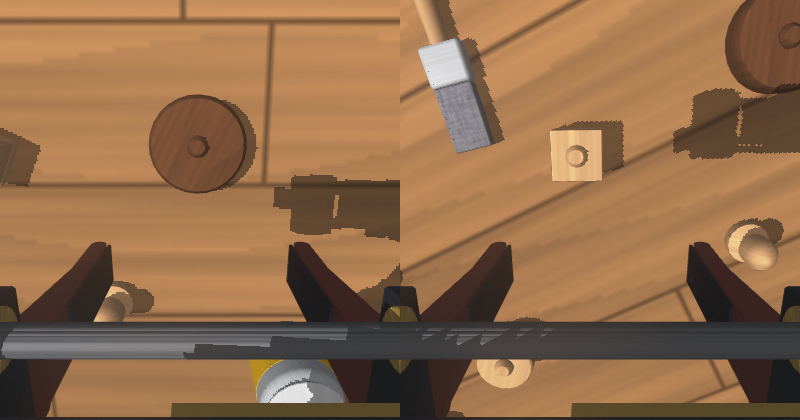

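The base spigot is at (279,146) in its wrist picture. In the other, the block's spigot is at (257,155) with its sides within about 2° of square, and the finial tip is near (441,252).

```bash
python3 -c "
from look import *
for a in [('wbase',279,146.5,.038),('wbase',278,143,.03),('wblock',257,155.5,.048),('wblock',256.5,155.5,.04),('wblock',441,252,.06),('wblock',184,367,.048)]: print(a,ray(*a).round(4))
s=r.read_state();print(s['tcp_pos'],s['joint_pos'])"
```

```text
('wbase', 279, 146.5, 0.038) [ 0.6334 -0.2567  0.038 ]
('wbase', 278, 143, 0.03) [ 0.636  -0.2557  0.03  ]
('wblock', 257, 155.5, 0.048) [ 0.6227 -0.031   0.048 ]
('wblock', 256.5, 155.5, 0.04) [ 0.6222 -0.0296  0.04  ]
('wblock', 441, 252, 0.06) [ 0.4585 -0.1528  0.06  ]
('wblock', 184, 367, 0.048) [0.4454 0.1529 0.048 ]
[ 0.58535566 -0.03669228  0.22258586] [-1.20276177e-01  5.45096255e-02  1.26912526e+00 -5.68259341e-04
  1.81797303e+00  1.90656538e+00]
```

In the tool's units: -0.12 m is -120, -0.2 m is -200, -0.457 rad is -1.828.

```bash
echo '[[[-40,-15,0],[0,0,-0.32]],[[-80,-30,0],[0,0,-0.68]],[[-120,-45,0],[0,0,-1.04]],[[-160,-60,0],[0,0,-1.44]],[[-200,-73,0],[0,0,-1.828]]]' > mv.in && python3 inch.py mv.in>/dev/null
echo '[[[-20,-30,20],[0,0,0]],[[-37,-38,40],[0,0,0]],[[-37,-38,40],[0,0,0]],[[-37,-38,40],[0,0,0]]]' > mv.in && python3 inch.py mv.in
python3 -c "
from look import *
snap('wrist','wdrum')"
```

```text
time: 3.45
tcp_pos: [0.4012, 0.1556, 0.183]
tcp_rot: [[1.0, 0.002, 0.0], [0.002, -1.0, -0.0], [0.0, 0.0, -1.0]]
wrist_force: [-0.3, 0.2, 0.5]
width: 1.002
grasp_force: 0.0
```

View pics/wdrum.png

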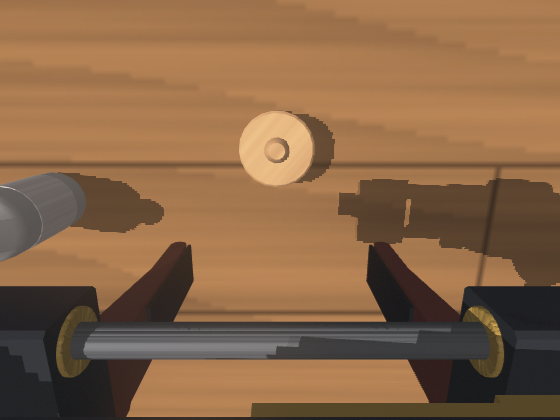

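The drum's spigot is at (278,150) and its top disc is centred at about (276,148).

```bash
python3 -c "
from look import *
for a in [('wdrum',278,150,.048),('wdrum',276.5,148.5,.04)]: print(a,ray(*a).round(4))
print(ray('top0',121,280,.15))
s=r.read_state();print(s['tcp_pos'])"
```

```text
('wdrum', 278, 150, 0.048) [0.4422 0.1569 0.048 ]
('wdrum', 276.5, 148.5, 0.04) [0.4425 0.1582 0.04  ]
[0.38493577 0.37376128 0.15      ]
[0.40178866 0.15553901 0.18365408]
```

In the tool's units: 0.0405 m is 40.5, -0.0017 m is -1.7.

```bash
echo '[[[30,-1.7,30],[0,0,0]],[[40.5,-1.7,70],[0,0,0]],[[40.5,-1.7,110],[0,0,0]],[[40.5,-1.7,145],[0,0,0]],[[40.5,-1.7,172],[0,0,0]]]' > mv.in && python3 inch.py mv.in>/dev/null
echo '[[[0,0,0],[0,0,0]],[[0,0,0],[0,0,0]],[[0,0,0],[0,0,0]]]' > mv.in && python3 inch.py mv.in 
echo '[[[0,0,0],[0,0,0]],[[0,0,0],[0,0,0]],[[0,0,0],[0,0,0]],[[0,0,0],[0,0,0]],[[0,0,0],[0,0,0]]]' > mv.in && python3 inch.py mv.in 0.5 20
echo '[[[0,0,0],[0,0,0]],[[0,0,0],[0,0,0]],[[0,0,0],[0,0,0]],[[0,0,0],[0,0,0]],[[0,0,0],[0,0,0]]]' > mv.in && python3 inch.py mv.in 0.5 20
```

```text
time: 4.3
tcp_pos: [0.4433, 0.1583, 0.0133]
tcp_rot: [[1.0, 0.002, 0.004], [0.002, -1.0, 0.001], [0.004, -0.001, -1.0]]
wrist_force: [0.9, -0.9, 0.3]
width: 0.999
grasp_force: 0.0
time: 4.8
tcp_pos: [0.4416, 0.1584, 0.0114]
tcp_rot: [[1.0, 0.003, 0.001], [0.003, -1.0, 0.0], [0.001, -0.0, -1.0]]
wrist_force: [0.4, -0.3, 6.5]
width: 0.75
grasp_force: 20.0
time: 5.3
tcp_pos: [0.4416, 0.1584, 0.0114]
tcp_rot: [[1.0, 0.003, 0.001], [0.003, -1.0, 0.0], [0.001, -0.0, -1.0]]
wrist_force: [0.2, -0.0, 5.4]
width: 0.749
grasp_force: 20.0
```

In the tool's units: 0.03 m is 30, -0.11 m is -110.

```bash
echo '[[[0,0,-20],[0,0,0]],[[0,0,-50],[0,0,0]],[[0,0,-80],[0,0,0]],[[10,30,-100],[0,0,0]],[[30,65,-110],[0,0,0]]]' > mv.in && python3 inch.py mv.in
echo '[[[18,39,0],[0,0,0]],[[36,78,0],[0,0,0]],[[54,117,0],[0,0,0]],[[72,156,0],[0,0,0]],[[90,195,0],[0,0,0]]]' > mv.in && python3 inch.py mv.in>/dev/null
echo '[[[18,39,0],[0,0,0]],[[36,78,0],[0,0,0]],[[54,117,0],[0,0,0]],[[72,145,0],[0,0,0]],[[72,153,0],[0,0,0]]]' > mv.in && python3 inch.py mv.in>/dev/null
echo '[[[0,0,0],[0,0,0]],[[0,0,0],[0,0,0]],[[0,0,0],[0,0,0]],[[0,0,0],[0,0,0]]]' > mv.in && python3 inch.py mv.in
python3 -c "
from look import *
snap('wrist','w2');snap('scene','s2')
a=cv2.imread('pics/w2.png');b=cv2.imread('pics/s2.png')
cv2.imwrite('pics/v2.png',np.hstack([a[:,80:480],b[:,80:480]]))"
```

```text
time: 5.8
tcp_pos: [0.4716, 0.0939, 0.1226]
tcp_rot: [[1.0, 0.006, 0.002], [0.006, -1.0, 0.001], [0.002, -0.001, -1.0]]
wrist_force: [2.3, 0.5, -2.1]
width: 0.749
grasp_force: 20.0
time: 7.2
tcp_pos: [0.6343, -0.2528, 0.1213]
tcp_rot: [[1.0, 0.004, 0.001], [0.004, -1.0, -0.0], [0.001, 0.0, -1.0]]
wrist_force: [0.4, 0.7, -2.0]
width: 0.749
grasp_force: 20.0
```

View pics/v2.png

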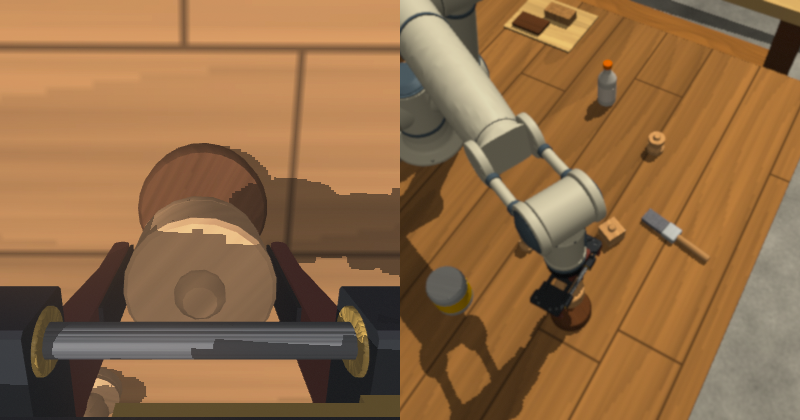

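The wrist view shows the drum held upright, its spigot top at (280,297). Beyond it the base disc spans u 219 to 347 with its top edge at v 143. The scene view shows nothing else disturbed.

```bash
python3 -c "
from look import *
for a in [('w2',280,297,.158),('w2',283,206,.027),('w2',283,143,.03)]: print(a,ray(*a).round(4))
s=r.read_state();print(s['tcp_pos'])"
```

```text
('w2', 280, 297, 0.158) [ 0.6373 -0.253   0.158 ]
('w2', 283, 206, 0.027) [ 0.6381 -0.2554  0.027 ]
('w2', 283, 143, 0.03) [ 0.6853 -0.255   0.03  ]
[ 0.6343654  -0.25323192  0.12121674]
```

In the tool's units: 0.002 m is 2, 0.07 m is 70.

```bash
echo '[[[0,2,20],[0,0,0]],[[0,2,40],[0,0,0]],[[0,2,55],[0,0,0]],[[0,2,65],[0,0,0]],[[0,2,70],[0,0,0]]]' > mv.in && python3 inch.py mv.in
echo '[[[0,0,3],[0,0,0]],[[0,0,6],[0,0,0]],[[0,0,9],[0,0,0]],[[0,0,9],[0,0,0]],[[0,0,9],[0,0,0]]]' > mv.in && python3 inch.py mv.in
```

```text
time: 7.8
tcp_pos: [0.6339, -0.2557, 0.0494]
tcp_rot: [[1.0, 0.003, -0.001], [0.003, -1.0, 0.001], [-0.001, -0.001, -1.0]]
wrist_force: [-0.1, 0.4, -1.4]
width: 0.748
grasp_force: 20.0
time: 8.3
tcp_pos: [0.6345, -0.2562, 0.042]
tcp_rot: [[1.0, 0.003, 0.0], [0.003, -1.0, -0.0], [0.0, 0.0, -1.0]]
wrist_force: [0.6, -0.9, -0.9]
width: 0.749
grasp_force: 20.0
```

In the tool's units: 0.001 m is 1.

```bash
echo '[[[0,0,1],[0,0,0]],[[0,0,1],[0,0,0]],[[0,0,1],[0,0,0]],[[0,0,1],[0,0,0]]]' > mv.in && python3 inch.py mv.in
echo '[[[0,0,0],[0,0,0]],[[0,0,0],[0,0,0]],[[0,0,0],[0,0,0]],[[0,0,0],[0,0,0]],[[0,0,0],[0,0,0]]]' > mv.in && python3 inch.py mv.in 1.0
echo '[[[0,0,-30],[0,0,0]],[[0,0,-70],[0,0,0]],[[0,0,-110],[0,0,0]],[[-25,0,-140],[0,0,0]],[[-50,0,-160],[0,0,0]]]' > mv.in && python3 inch.py mv.in
echo '[[[0,0,0],[0,0,0]],[[0,0,0],[0,0,0]],[[0,0,0],[0,0,0]]]' > mv.in && python3 inch.py mv.in
python3 -c "
from look import *
snap('wrist','w3')
a=cv2.imread('pics/w3.png');cv2.imwrite('pics/v3.png',a[40:320,100:460])"
```

```text
time: 8.7
tcp_pos: [0.6346, -0.2563, 0.0415]
tcp_rot: [[1.0, 0.003, 0.001], [0.003, -1.0, -0.0], [0.001, 0.0, -1.0]]
wrist_force: [-1.7, 1.3, 4.3]
width: 0.749
grasp_force: 20.0
time: 9.2
tcp_pos: [0.6343, -0.2561, 0.0404]
tcp_rot: [[1.0, 0.003, -0.0], [0.003, -1.0, 0.0], [-0.0, -0.0, -1.0]]
wrist_force: [-1.1, 0.3, 0.3]
width: 1.007
grasp_force: 0.0
time: 9.7
tcp_pos: [0.5846, -0.2564, 0.2036]
tcp_rot: [[1.0, 0.003, 0.003], [0.003, -1.0, -0.002], [0.003, 0.002, -1.0]]
wrist_force: [0.2, -1.1, 1.1]
width: 0.999
grasp_force: 0.0
time: 10.0
tcp_pos: [0.5844, -0.256, 0.1987]
tcp_rot: [[1.0, 0.003, -0.002], [0.003, -1.0, 0.001], [-0.002, -0.001, -1.0]]
wrist_force: [-0.8, 0.1, -0.2]
width: 1.001
grasp_force: 0.0
```

View pics/v3.png

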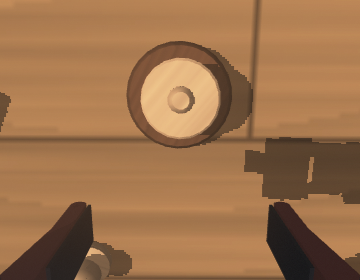

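Drum seated concentric on the base, with its spigot at image (280,139). Next the block.

```bash
python3 -c "
from look import *
print(ray('w3',280,139,.078),ray('w3',279.5,137.5,.07))"
echo '[[[8,-45,0],[0,0,0.36]],[[16,-90,0],[0,0,0.72]],[[24,-135,0],[0,0,1.08]],[[32,-180,0],[0,0,1.4]],[[38,-222,0],[0,0,1.68]]]' > mv.in && python3 inch.py mv.in>/dev/null
echo '[[[0,0,20],[0,0,0]],[[0,0,50],[0,0,0]],[[0,0,80],[0,0,0]],[[0,0,80],[0,0,0]],[[0,0,80],[0,0,0]]]' > mv.in && python3 inch.py mv.in
```

```text
[ 0.63536044 -0.25600443  0.078     ] [ 0.63585451 -0.25559576  0.07      ]
time: 11.05
tcp_pos: [0.6213, -0.0339, 0.1193]
tcp_rot: [[0.914, -0.405, -0.003], [-0.405, -0.914, 0.0], [-0.003, 0.001, -1.0]]
wrist_force: [-1.1, 0.1, 0.4]
width: 0.997
grasp_force: 0.0
```

In the tool's units: 0.108 m is 108, 0.09 m is 90.

```bash
echo '[[[-1,-3,20],[0,0,0]],[[-1,-3,45],[0,0,0]],[[-1,-3,70],[0,0,0]],[[-1,-3,90],[0,0,0]],[[-1,-3,108],[0,0,0]]]' > mv.in && python3 inch.py mv.in>/dev/null
echo '[[[0,0,0],[0,0,0]],[[0,0,0],[0,0,0]],[[0,0,0],[0,0,0]]]' > mv.in && python3 inch.py mv.in
echo '[[[0,0,0],[0,0,0]],[[0,0,0],[0,0,0]],[[0,0,0],[0,0,0]],[[0,0,0],[0,0,0]],[[0,0,0],[0,0,0]]]' > mv.in && python3 inch.py mv.in 0.4 20
echo '[[[0,0,0],[0,0,0]],[[0,0,0],[0,0,0]],[[0,0,0],[0,0,0]],[[0,0,0],[0,0,0]]]' > mv.in && python3 inch.py mv.in 0.4 20
```

```text
time: 11.85
tcp_pos: [0.6235, -0.0312, 0.0152]
tcp_rot: [[0.914, -0.405, 0.004], [-0.405, -0.914, -0.0], [0.003, -0.001, -1.0]]
wrist_force: [0.2, 0.1, 0.1]
width: 0.998
grasp_force: 0.0
time: 12.35
tcp_pos: [0.622, -0.0309, 0.0127]
tcp_rot: [[0.914, -0.405, 0.0], [-0.405, -0.914, 0.0], [-0.0, -0.0, -1.0]]
wrist_force: [0.3, 1.1, 1.2]
width: 0.584
grasp_force: 0.5
time: 12.75
tcp_pos: [0.622, -0.0309, 0.0127]
tcp_rot: [[0.914, -0.405, 0.0], [-0.405, -0.914, 0.0], [-0.0, -0.0, -1.0]]
wrist_force: [0.4, 0.7, 0.2]
width: 0.572
grasp_force: 19.9
```

In the tool's units: -0.12 m is -120, -0.11 m is -110.

```bash
echo '[[[0,0,-20],[0,0,0]],[[0,0,-50],[0,0,0]],[[0,0,-80],[0,0,0]],[[10,20,-110],[0,0,0]],[[25,50,-120],[0,0,0]]]' > mv.in && python3 inch.py mv.in
echo '[[[18,36,0],[0,0,0]],[[36,72,0],[0,0,0]],[[54,108,0],[0,0,0]],[[72,140,0],[0,0,0]],[[77.6,150,0],[0,0,0]]]' > mv.in && python3 inch.py mv.in>/dev/null
echo '[[[0,0,0],[0,0,0]],[[0,0,0],[0,0,0]],[[0,0,0],[0,0,0]],[[0,0,0],[0,0,0]]]' > mv.in && python3 inch.py mv.in
python3 -c "
from look import *
snap('wrist','w4')
a=cv2.imread('pics/w4.png');cv2.imwrite('pics/v4.png',a[40:400,60:500])"
```

```text
time: 13.25
tcp_pos: [0.626, -0.0863, 0.137]
tcp_rot: [[0.915, -0.403, 0.006], [-0.403, -0.915, -0.001], [0.006, -0.002, -1.0]]
wrist_force: [1.1, -1.6, -1.1]
width: 0.571
grasp_force: 19.9
time: 14.15
tcp_pos: [0.6351, -0.2539, 0.1329]
tcp_rot: [[0.915, -0.403, 0.0], [-0.403, -0.915, 0.0], [0.0, -0.0, -1.0]]
wrist_force: [-1.0, 0.7, 0.0]
width: 0.573
grasp_force: 19.9
```

View pics/v4.png

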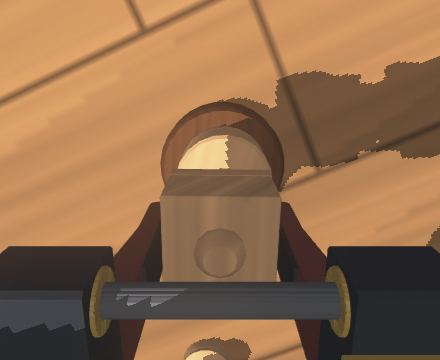

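Block held square, its spigot top at (280,292), and the drum lies beyond it almost centred.

```bash
python3 -c "
from look import *
print(ray('w4',280,292,.168),ray('w2',280,297,.158))"
echo '[[[0,2,10],[0,0,0]],[[0,2,20],[0,0,0]],[[0,2,30],[0,0,0]],[[0,2,40],[0,0,0]],[[0,2,42],[0,0,0]]]' > mv.in && python3 inch.py mv.in
echo '[[[0,0,3],[0,0,0]],[[0,0,6],[0,0,0]],[[0,0,8],[0,0,0]],[[0,0,9],[0,0,0]],[[0,0,9],[0,0,0]]]' > mv.in && python3 inch.py mv.in
```

```text
[ 0.63898737 -0.25561021  0.168     ] [ 0.63733486 -0.25300255  0.158     ]
time: 14.7
tcp_pos: [0.633, -0.2568, 0.0878]
tcp_rot: [[0.914, -0.405, -0.003], [-0.405, -0.914, 0.002], [-0.004, -0.0, -1.0]]
wrist_force: [0.8, 0.6, 0.0]
width: 0.568
grasp_force: 19.9
time: 15.2
tcp_pos: [0.6343, -0.2574, 0.0827]
tcp_rot: [[0.914, -0.405, 0.001], [-0.405, -0.914, -0.001], [0.001, 0.0, -1.0]]
wrist_force: [-0.3, 0.7, 3.3]
width: 0.569
grasp_force: 19.9
```

```bash
echo '[[[0,0,0],[0,0,0]],[[0,0,0],[0,0,0]],[[0,0,0],[0,0,0]],[[0,0,0],[0,0,0]],[[0,0,0],[0,0,0]]]' > mv.in && python3 inch.py mv.in 1.0
echo '[[[0,0,-30],[0,0,0]],[[0,0,-70],[0,0,0]],[[0,0,-100],[0,0,-0.52]],[[0,0,-120],[0,0,-1.08]],[[0,0,-120],[0,0,-1.672]]]' > mv.in && python3 inch.py mv.in>/dev/null
echo '[[[-6,-44,0],[0,0,0]],[[-12,-88,0],[0,0,0]],[[-18,-132,0],[0,0,0]],[[-24,-176,0],[0,0,0]],[[-30,-220,0],[0,0,0]]]' > mv.in && python3 inch.py mv.in>/dev/null
echo '[[[-6,-44,0],[0,0,0]],[[-12,-88,0],[0,0,0]],[[-18,-132,0],[0,0,0]],[[-24,-176,0],[0,0,0]],[[-30,-220,0],[0,0,0]]]' > mv.in && python3 inch.py mv.in>/dev/null
echo '[[[-6,-44,0],[0,0,0]],[[-14,-94,0],[0,0,0]],[[-14,-94,0],[0,0,0]],[[-14,-94,0],[0,0,0]],[[-14,-94,0],[0,0,0]]]' > mv.in && python3 inch.py mv.in
python3 -c "
from look import *
snap('wrist','w5');snap('scene','s5')
a=cv2.imread('pics/w5.png');b=cv2.imread('pics/s5.png');cv2.imwrite('pics/v5.png',np.hstack([a[40:340,80:480],cv2.resize(b[240:360,180:340],(400,300),interpolation=cv2.INTER_CUBIC)]))"
```

```text
time: 15.7
tcp_pos: [0.6339, -0.2573, 0.0815]
tcp_rot: [[0.914, -0.405, -0.0], [-0.405, -0.914, 0.0], [-0.0, 0.0, -1.0]]
wrist_force: [0.0, 0.6, 0.0]
width: 0.977
grasp_force: 0.0
time: 17.7
tcp_pos: [0.5598, 0.2757, 0.2016]
tcp_rot: [[1.0, -0.0, 0.0], [-0.0, -1.0, -0.001], [0.0, 0.001, -1.0]]
wrist_force: [0.0, -0.3, 0.3]
width: 1.0
grasp_force: 0.0
```

View pics/v5.png

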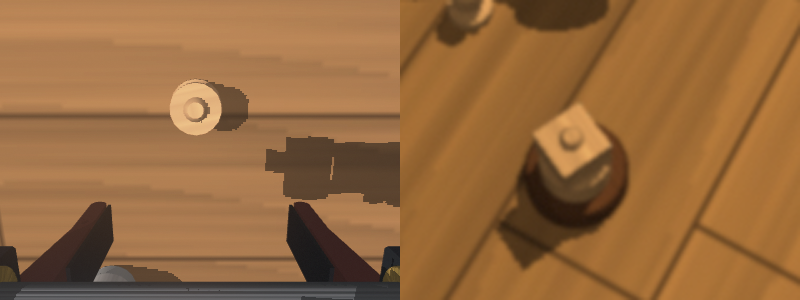

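The block sits level on the drum. The spool's spigot top is at wrist pixel (275.5,150).

```bash
python3 -c "
from look import *
print(ray('w5',275.5,150,.06),ray('w5',275.5,147.5,.052));print(r.read_state()['tcp_pos'])"
```

```text
[0.59997181 0.27912669 0.06      ] [0.60121636 0.27920921 0.052     ]
[0.5600687  0.27514993 0.20179844]
```

In the tool's units: -0.0036 m is -3.6, 0.1755 m is 175.5.

```bash
echo '[[[30,-3.6,30],[0,0,0]],[[39.5,-3.6,70],[0,0,0]],[[39.5,-3.6,110],[0,0,0]],[[39.5,-3.6,150],[0,0,0]],[[39.5,-3.6,175.5],[0,0,0]]]' > mv.in && python3 inch.py mv.in>/dev/null
echo '[[[0,0,0],[0,0,0]],[[0,0,0],[0,0,0]],[[0,0,0],[0,0,0]]]' > mv.in && python3 inch.py mv.in 
echo '[[[0,0,0],[0,0,0]],[[0,0,0],[0,0,0]],[[0,0,0],[0,0,0]],[[0,0,0],[0,0,0]],[[0,0,0],[0,0,0]]]' > mv.in && python3 inch.py mv.in 0.35 20 >/dev/null
echo '[[[0,0,0],[0,0,0]],[[0,0,0],[0,0,0]],[[0,0,0],[0,0,0]],[[0,0,0],[0,0,0]],[[0,0,0],[0,0,0]]]' > mv.in && python3 inch.py mv.in 0.35 20
```

```text
time: 18.6
tcp_pos: [0.6007, 0.2803, 0.0293]
tcp_rot: [[1.0, -0.0, 0.004], [-0.0, -1.0, 0.002], [0.004, -0.002, -1.0]]
wrist_force: [0.6, -0.3, 0.1]
width: 1.002
grasp_force: 0.0
time: 19.6
tcp_pos: [0.599, 0.2803, 0.0261]
tcp_rot: [[1.0, 0.001, -0.0], [0.001, -1.0, -0.0], [-0.0, 0.0, -1.0]]
wrist_force: [-0.7, -0.0, 1.0]
width: 0.517
grasp_force: 20.0
```

```bash
echo '[[[0,0,-20],[0,0,0]],[[0,0,-60],[0,0,0]],[[0,0,-100],[0,0,0]],[[2,20,-140],[0,0,0]],[[3,50,-160],[0,0,0]]]' > mv.in && python3 inch.py mv.in
echo '[[[3,44,0],[0,0,0]],[[6,88,0],[0,0,0]],[[9,132,0],[0,0,0]],[[12,176,0],[0,0,0]],[[15,220,0],[0,0,0]]]' > mv.in && python3 inch.py mv.in>/dev/null
echo '[[[3,44,0],[0,0,0]],[[6,88,0],[0,0,0]],[[9,132,0],[0,0,0]],[[12,176,0],[0,0,0]],[[15,220,0],[0,0,0]]]' > mv.in && python3 inch.py mv.in>/dev/null
echo '[[[2.5,30,0],[0,0,0]],[[2.5,47,0],[0,0,0]],[[2.5,47,0],[0,0,0]],[[2.5,47,0],[0,0,0]],[[2.5,47,0],[0,0,0]]]' > mv.in && python3 inch.py mv.in
python3 -c "
from look import *
snap('wrist','w6')
a=cv2.imread('pics/w6.png');cv2.imwrite('pics/v6.png',a[40:400,60:500])"
```

```text
time: 20.1
tcp_pos: [0.6028, 0.2315, 0.1907]
tcp_rot: [[1.0, 0.003, 0.005], [0.003, -1.0, 0.002], [0.005, -0.002, -1.0]]
wrist_force: [0.9, 0.4, -0.5]
width: 0.518
grasp_force: 20.0
time: 21.6
tcp_pos: [0.6353, -0.2548, 0.1864]
tcp_rot: [[1.0, 0.003, 0.0], [0.003, -1.0, 0.001], [0.0, -0.001, -1.0]]
wrist_force: [0.2, 0.0, -0.4]
width: 0.511
grasp_force: 20.0
```

View pics/v6.png

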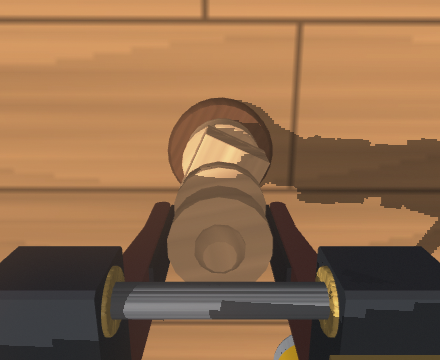

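```bash
python3 -c "
from look import *
print(ray('w6',280,289,.2203));print(r.read_state()['tcp_pos'])"
echo '[[[0,2.5,10],[0,0,0]],[[0,2.5,20],[0,0,0]],[[0,2.5,30],[0,0,0]],[[0,2.5,37],[0,0,0]],[[0,2.5,37],[0,0,0]]]' > mv.in && python3 inch.py mv.in
```

```text
[ 0.64032598 -0.25495799  0.2203    ]
[ 0.63533062 -0.25479524  0.18654262]
time: 22.15
tcp_pos: [0.6342, -0.2588, 0.1467]
tcp_rot: [[1.0, 0.001, -0.003], [0.001, -1.0, 0.002], [-0.003, -0.002, -1.0]]
wrist_force: [-0.6, -0.2, -1.2]
width: 0.518
grasp_force: 20.0
```

```bash
echo '[[[0,0,3],[0,0,0]],[[0,0,6],[0,0,0]],[[0,0,9],[0,0,0]],[[0,0,11],[0,0,0]],[[0,0,11],[0,0,0]]]' > mv.in && python3 inch.py mv.in
echo '[[[0,0,1],[0,0,0]],[[0,0,2],[0,0,0]],[[0,0,2],[0,0,0]],[[0,0,2],[0,0,0]]]' > mv.in && python3 inch.py mv.in
```

```text
time: 22.65
tcp_pos: [0.6349, -0.2591, 0.1378]
tcp_rot: [[1.0, 0.001, -0.0], [0.001, -1.0, 0.0], [-0.0, -0.0, -1.0]]
wrist_force: [0.6, -0.3, -0.3]
width: 0.516
grasp_force: 20.0
time: 23.05
tcp_pos: [0.635, -0.2592, 0.1362]
tcp_rot: [[1.0, 0.001, 0.0], [0.001, -1.0, -0.0], [0.0, 0.0, -1.0]]
wrist_force: [-0.1, 0.1, -0.5]
width: 0.513
grasp_force: 20.0
```

```bash
echo '[[[0,0,1],[0,0,0]],[[0,0,1],[0,0,0]],[[0,0,1],[0,0,0]]]' > mv.in && python3 inch.py mv.in
echo '[[[0,0,0],[0,0,0]],[[0,0,0],[0,0,0]],[[0,0,0],[0,0,0]],[[0,0,0],[0,0,0]],[[0,0,0],[0,0,0]]]' > mv.in && python3 inch.py mv.in 1.0
echo '[[[0,0,-30],[0,0,0]],[[0,0,-60],[0,0,0]],[[-10,-5,-80],[0,0,0]],[[-45,-20,-90],[0,0,0]],[[-80,-40,-90],[0,0,0]]]' > mv.in && python3 inch.py mv.in>/dev/null
echo '[[[-35,-15,10],[0,0,0]],[[-70,-30,20],[0,0,0]],[[-105,-48,30],[0,0,0]],[[-140,-66,40],[0,0,0]],[[-145,-66,40],[0,0,0]]]' > mv.in && python3 inch.py mv.in>/dev/null
echo '[[[0,0,0],[0,0,0]],[[0,0,0],[0,0,0]],[[0,0,0],[0,0,0]]]' > mv.in && python3 inch.py mv.in
python3 -c "
from look import *
snap('wrist','w7');snap('scene','s7')
a=cv2.imread('pics/w7.png');b=cv2.imread('pics/s7.png');cv2.imwrite('pics/v7.png',np.hstack([a[40:340,80:480],cv2.resize(b[220:340,180:340],(400,300),interpolation=cv2.INTER_CUBIC)]))"
```

```text
time: 23.35
tcp_pos: [0.6351, -0.2592, 0.1361]
tcp_rot: [[1.0, 0.001, 0.001], [0.001, -1.0, -0.0], [0.001, 0.0, -1.0]]
wrist_force: [-1.0, 1.4, 5.2]
width: 0.515
grasp_force: 20.0
time: 23.85
tcp_pos: [0.6349, -0.2591, 0.1349]
tcp_rot: [[1.0, 0.001, -0.0], [0.001, -1.0, 0.0], [-0.0, -0.0, -1.0]]
wrist_force: [0.0, -0.1, 0.9]
width: 0.93
grasp_force: 0.0
time: 25.15
tcp_pos: [0.4109, -0.1539, 0.1858]
tcp_rot: [[1.0, 0.001, 0.001], [0.001, -1.0, -0.0], [0.001, 0.0, -1.0]]
wrist_force: [-0.7, -0.2, -0.5]
width: 1.002
grasp_force: 0.0
```

View pics/v7.png

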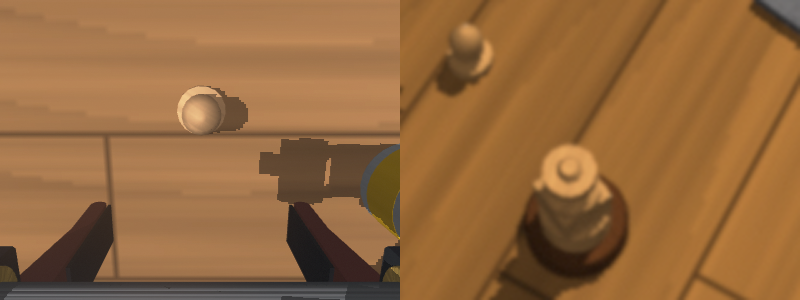

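The spool stands upright on the block. The finial's acorn is centred at (281.5,154) and its collar at (282,150). I'll check the tin's clearance before going down.

```bash
python3 -c "
from look import *
print(ray('w7',281.5,154,.043),ray('w7',282,150,.014),ray('top0',416,289,.1));print(r.read_state()['tcp_pos'])"
```

```text
[ 0.44760837 -0.15554659  0.043     ] [ 0.4476872  -0.15617642  0.014     ] [ 0.36960113 -0.36024316  0.1       ]
[ 0.41071306 -0.15375924  0.18538113]
```

```bash
echo '[[[28,2,30],[0,0,0]],[[36.3,2,65],[0,0,0]],[[36.3,2,100],[0,0,0]],[[36.3,2,135],[0,0,0]],[[36.3,2,164],[0,0,0]]]' > mv.in && python3 inch.py mv.in>/dev/null
echo '[[[0,0,0],[0,0,0]],[[0,0,0],[0,0,0]],[[0,0,0],[0,0,0]]]' > mv.in && python3 inch.py mv.in 
echo '[[[0,0,0],[0,0,0]],[[0,0,0],[0,0,0]],[[0,0,0],[0,0,0]],[[0,0,0],[0,0,0]],[[0,0,0],[0,0,0]]]' > mv.in && python3 inch.py mv.in 0.2 15 >/dev/null
echo '[[[0,0,0],[0,0,0]],[[0,0,0],[0,0,0]],[[0,0,0],[0,0,0]],[[0,0,0],[0,0,0]],[[0,0,0],[0,0,0]]]' > mv.in && python3 inch.py mv.in 0.2 15
```

```text
time: 26.05
tcp_pos: [0.4476, -0.1559, 0.0234]
tcp_rot: [[1.0, 0.001, 0.003], [0.001, -1.0, -0.001], [0.003, 0.001, -1.0]]
wrist_force: [0.5, -0.5, 0.3]
width: 0.999
grasp_force: 0.0
time: 27.05
tcp_pos: [0.4462, -0.1553, 0.0211]
tcp_rot: [[1.0, 0.001, -0.0], [0.001, -1.0, 0.0], [-0.0, -0.0, -1.0]]
wrist_force: [0.6, -0.1, -0.6]
width: 0.383
grasp_force: 15.0
```

```bash
echo '[[[0,0,-20],[0,0,0]],[[0,0,-60],[0,0,0]],[[0,0,-100],[0,0,0]],[[0,0,-140],[0,0,0]],[[0,0,-180],[0,0,0]]]' > mv.in && python3 inch.py mv.in >/dev/null
echo '[[[30,16,-30],[0,0,0]],[[65,35,-40],[0,0,0]],[[100,55,-40],[0,0,0]],[[135,74,-40],[0,0,0]],[[165,90,-40],[0,0,0]]]' > mv.in && python3 inch.py mv.in>/dev/null
echo '[[[15,10,0],[0,0,0]],[[24,13,0],[0,0,0]],[[24,13,0],[0,0,0]],[[24,13,0],[0,0,0]],[[24,13,0],[0,0,0]]]' > mv.in && python3 inch.py mv.in
python3 -c "
from look import *
snap('wrist','w8')
a=cv2.imread('pics/w8.png');cv2.imwrite('pics/v8.png',a[40:400,60:500])"
```

```text
time: 28.55
tcp_pos: [0.6348, -0.2579, 0.2415]
tcp_rot: [[1.0, 0.001, 0.0], [0.001, -1.0, -0.0], [0.0, 0.0, -1.0]]
wrist_force: [-0.6, 0.2, -0.4]
width: 0.384
grasp_force: 15.0
```

View pics/v8.png

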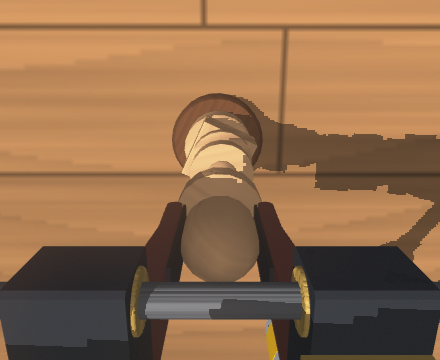

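Finial held upright at (280,280), with the spool's spigot just behind it at about (282,207), in line with it. Lowering.

```bash
echo '[[[0,1,15],[0,0,0]],[[0,1,30],[0,0,0]],[[0,1,40],[0,0,0]],[[0,1,44],[0,0,0]],[[0,1,44],[0,0,0]]]' > mv.in && python3 inch.py mv.in
echo '[[[0,0,3],[0,0,0]],[[0,0,6],[0,0,0]],[[0,0,9],[0,0,0]],[[0,0,12],[0,0,0]],[[0,0,12],[0,0,0]]]' > mv.in && python3 inch.py mv.in
echo '[[[0,0,1],[0,0,0]],[[0,0,2],[0,0,0]],[[0,0,2],[0,0,0]],[[0,0,2],[0,0,0]]]' > mv.in && python3 inch.py mv.in
```

```text
time: 29.1
tcp_pos: [0.6349, -0.2589, 0.1967]
tcp_rot: [[1.0, 0.001, -0.001], [0.001, -1.0, 0.0], [-0.001, -0.0, -1.0]]
wrist_force: [0.9, 0.4, -0.2]
width: 0.386
grasp_force: 15.0
time: 29.6
tcp_pos: [0.6351, -0.2591, 0.1844]
tcp_rot: [[1.0, 0.001, -0.001], [0.001, -1.0, 0.0], [-0.001, -0.0, -1.0]]
wrist_force: [0.2, -0.8, 0.4]
width: 0.384
grasp_force: 15.0
time: 30.0
tcp_pos: [0.6353, -0.2592, 0.1832]
tcp_rot: [[1.0, 0.001, 0.0], [0.001, -1.0, -0.0], [0.0, 0.0, -1.0]]
wrist_force: [-0.4, -0.2, -0.3]
width: 0.383
grasp_force: 15.0
```

```bash
echo '[[[0,0,0.5],[0,0,0]],[[0,0,0.5],[0,0,0]],[[0,0,0.5],[0,0,0]]]' > mv.in && python3 inch.py mv.in
echo '[[[0,0,0],[0,0,0]],[[0,0,0],[0,0,0]],[[0,0,0],[0,0,0]],[[0,0,0],[0,0,0]],[[0,0,0],[0,0,0]]]' > mv.in && python3 inch.py mv.in 1.0
echo '[[[0,0,-20],[0,0,0]],[[0,0,-50],[0,0,0]],[[0,0,-80],[0,0,0]],[[-30,-20,-90],[0,0,0]],[[-70,-50,-90],[0,0,0]]]' > mv.in && python3 inch.py mv.in>/dev/null
echo '[[[-30,-30,0],[0,0,0]],[[-60,-60,0],[0,0,0]],[[-90,-90,0],[0,0,0]],[[-120,-120,0],[0,0,0]],[[-120,-120,0],[0,0,0]]]' > mv.in && python3 inch.py mv.in>/dev/null
echo '[[[0,0,0],[0,0,0]],[[0,0,0],[0,0,0]],[[0,0,0],[0,0,0]],[[0,0,0],[0,0,0]]]' > mv.in && python3 inch.py mv.in
python3 -c "
from look import *
snap('top','t9');snap('scene','s9')
a=cv2.imread('pics/t9.png');b=cv2.imread('pics/s9.png');cv2.imwrite('pics/v9.png',np.hstack([cv2.resize(a[150:240,310:430],(400,300),interpolation=cv2.INTER_CUBIC),cv2.resize(b[210:345,170:350],(400,300),interpolation=cv2.INTER_CUBIC)]))"
```

```text
time: 30.3
tcp_pos: [0.6354, -0.2592, 0.1831]
tcp_rot: [[1.0, 0.001, 0.001], [0.001, -1.0, -0.0], [0.001, 0.0, -1.0]]
wrist_force: [-1.5, 0.1, 1.3]
width: 0.385
grasp_force: 15.0
time: 30.8
tcp_pos: [0.6352, -0.2592, 0.1825]
tcp_rot: [[1.0, 0.001, -0.0], [0.001, -1.0, 0.0], [-0.0, -0.0, -1.0]]
wrist_force: [0.8, -0.2, -0.0]
width: 0.797
grasp_force: 0.0
time: 32.2
tcp_pos: [0.4456, -0.0899, 0.2721]
tcp_rot: [[1.0, -0.0, -0.001], [-0.0, -1.0, 0.0], [-0.001, -0.0, -1.0]]
wrist_force: [1.1, 0.7, -0.1]
width: 1.0
grasp_force: 0.0
```

View pics/v9.png

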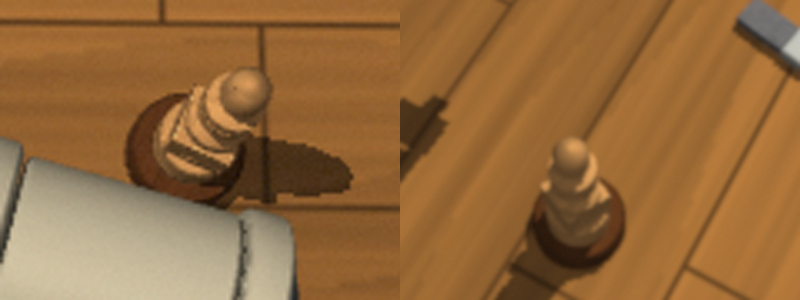

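Both views show the whole column upright, with all four pieces stacked on the base and the arm clear of it.

```bash
python3 -c "
from workcell import r
print(r.close_job())"
```

```text
the job is handed in; nothing more can be done
None
```

The column is built in the order you asked (drum, block, spool, finial), each piece seated on the one below and standing free; the job was handed in at about 32 s with the glue bottle, tin and brush not touched.

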